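Limit-gauge a pump push rod before refitting

ROBOT

A 6-joint arm with a two-finger parallel gripper is mounted at the origin on a cart in front of the work surface, level with it; the furniture and walls round the work are solid. World frame = base frame: x ahead of the robot, y to its left, z up, the work surface at z = 0. Lengths are in mm, angles in rad, forces in N, time in s.
With the tool pointing down it reaches from about 350 to 975 mm from the base axis. Payload 4.9 kg.
Tool frame: the origin (TCP) lies at the very end of the fingers, on their centre line; the grasp point (between the pads) lies 19 mm behind it; y points along the fingers, z is the direction in which the jaws open and shut, and the axes are right-handed (so a half turn about y gives the same grasp; the last joint's range is limited). The gripper opens to 85 mm and grips with 20 to 120 N. Pads are 22 mm wide; open, the fingers measure 114 mm over their backs; the gripper's body (76 mm by 85 mm) begins 54 mm behind the grasp point. The pads swing forward as they close: fully open they stand 13 mm farther back than shut.
Start: joints at [1.197, 0.053, 1.613, -0, 1.476, -0.119], TCP at [157.523, 604.804, 231.304] pointing down, gripper open.
Joint ranges: [-3.01, 3.01], [-1.01, 2.22], [0.06, 2.58], [-1.02, 4.17], [0.09, 2.62], [-3.14, 3.14]. Speed limits (rad/s): [2.57, 2.57, 3.14, 3.14, 3.14, 3.14].

INTERFACE

Orientations are given as a 3x3 rotation matrix whose columns are the frame's x, y, z axes.
In Python, from workcell import telemetry, cams, r gives the robot as it stands.
- The arm moves only by the shell command python3 -m inch 'ROWS' [OPENING]. ROWS is a JSON object of lists of equal length, an entry for each row: "offset": the shift along the tool's x, y, z in cm, a list of three; "spin": the turn about the tool's y in degrees. A call has 1 to 10 rows; each row shifts and turns the pose as measured when the row begins, along the tool's axes as they then stand; what a row does not reach is not made up. A row lasts 1/8 s, in which the tool goes at most 62.5 mm and 10.7 degrees, less where a joint would pass 70% of its speed; a pose out of reach is approached as far as the arm can. A call is refused whole if a number of a shift passes 6.25 or a number of a turn 10.7, either way. A call with a gripper value outside its range is refused whole. OPENING is the opening, from 0 (shut) to 1 (fully open), set as the call begins (- or left out, the last holds). The fingers move at their own pace and stop on an object; the grip force is fixed at half the most. Time passes only in rows, so rows that do not move let the fingers close. It gives the time, the measured TCP pose, the force and the opening at its end, in the units of the state.
- telemetry.read_state(): the state, without advancing time (a new reading comes with each control period).
- cams.grab_frame(name): name is "scene" or "top" or "wrist"; returns (picture, depth): 480x640x3 uint8, red, green, blue; 480x640 float32, mm along the optical axis (not along the pixel's ray), 0 where there is no reading.
- cams.calibration(name): a dict with "fov_y" (degrees; the focal length in pixels is half the picture's height over the tangent of half this angle, whatever the lens; pixels are square), "cx", "cy" (the principal point, pixels), "R" (3x3) and "t" (3): a world point X has camera coordinates R X + t; the wrist camera has in their place "tool_from_camera" (4x4, takes a point from camera to tool coordinates, whose origin is the TCP and whose axes are the tool frame's). Camera axes: x right, y down, z forward; pixel columns grow to the right and rows downward; lengths in mm; the calibration is good to about 2 mm. A picture is of the moment at which its call begins: read the wrist's pose just before it. calibration takes no time and is no camera call.
- r.close_job(): hands the job in, once; it reports no verdict.
The state is a dict: "time": time; "joint_positions": joint angles; "joint_velocities": joint speeds; "joint_torque": joint torques, N m; "position": TCP position; "orientation": TCP orientation; "force": force on the tool from outside, world axes, zero at the start; "ft_torque": the same for the moment, N m; "finger_gap": opening from 0.0 (shut) to 1.0 (fully open).
Only numpy, scipy, OpenCV 4.12 (cv2) and the standard library are available. Lean on these libraries where they do the work, as an engineer would, in place of code of your own. Each camera call takes 0.05 s, during which the arm holds its last target. There are 200 camera calls.

TASK

Check the liquid pump's push rod that stands in the blue tray on the limit snap gauge: holding it upright, slide its thick lower part in through the mouth of the gauge, right through the outer (go) gap, and lean it on the inner (no-go) gap with a light steady push of about 5 N for a second, which must stop it; never force it and never drop it in from above. It has passed, so draw it back out through the mouth and stand it fully home in the free socket of the refit block, leaving the other rod and everything else on the bench as it is.

Things in the scene. Friction and masses are not known exactly. Their poses are not given: they have to be found in the camera images.
- rod: push rod to check: bright round steel, upright in the blue tray, 98 mm tall, 0.13 to 0.25 kg. Origin at the centre of its foot, z up along it. From the foot up: journal (thick part, to be gauged) 20 mm in diameter from 0 to 48 mm, 2 mm foot chamfer; collar 26 mm in diameter from 48 to 53 mm; stem 14 mm in diameter from 53 to 98 mm, where it is gripped. Its yaw means nothing
- rod_journal (a point): point on the axis of the rod to check, 28 mm above its foot: the middle of the length that is gauged
- tray: blue tray 70 x 100 x 20 mm, open on top, floor 4 mm thick, walls 3 mm; the rod stands on its floor. Origin at the centre of its underside, long side along its y. Tray and refit block can be on either side of the gauge
- gauge: limit snap gauge: flat grey C-shaped frame held level in a dark stand, fixed. Origin on the bench under the middle of the go gap; x points level from the open mouth into the gap, y across, z up. Frame 35 to 49 mm above the bench, nothing over 60 mm; the bench under mouth and gaps is free (the base begins at x = 66 mm). The mouth ahead of the go gap is 40 mm wide and begins at x = -22 mm
- go_gap (a point): middle of the outer, go gap, 42 mm above the bench, axes as the gauge. Gap 21.5 mm: at +y a round tip 12 mm in diameter, centred at x = 0, face at y = +10.75 mm, 2 mm chamfer; at -y the long straight anvil that serves both gaps, face at y = -10.75 mm from x = -2 to 64 mm, round nose of 4 mm radius ahead of it. The journal is right through when its axis is past x = 17 mm
- nogo_slot (a point): middle of the slot of the inner, no-go tip (nogo_tip_c0), 46 mm behind the go gap, 42 mm above the bench, axes as the gauge. That tip (12 mm, 1 mm chamfer, 16 mm gap to the long anvil) is clamped anywhere within 10 mm either way of here: where is not measured. It stops a journal with its axis 12 to 14 mm before its own centre, against the long anvil. A push over 7 N or so is forcing it
- refit_block: grey plastic block 130 x 55 x 30 mm, fixed, with two round sockets 23 mm wide and 20 mm deep, 70 mm apart along its x, rims chamfered 2 mm. Origin at the centre of its underside, z up
- free_socket (a point): centre of the floor of the empty socket, 10 mm above the bench, at x = -35 mm of the block; a rod fully home has its foot here
- full_socket (a point): centre of the floor of the other socket, at x = +35 mm of the block, where the rod already passed stands
- passed_rod: an equal rod already checked, standing in the other socket; leave it there. Origin at the centre of its foot
- screwdriver: red screwdriver 165 mm long lying near the front edge; leave alone. Origin at its centre
- spanner: steel spanner 117 mm long lying near the front edge; leave alone. Origin at its centre
- column: steel separation column 120 mm long lying on the bench; leave alone. Origin at its centre
- beaker: empty beaker 56 mm wide and 70 mm tall; leave alone. Origin at the centre of its underside
There are look-alikes about, which are no part of the job. What is shaped like the rod but red is not meant.

How it is judged (in metres and radians):
On the way, in this order (a step that is already met when the one before it is completed fails the run):
1. the rod is held upright before the mouth of the gauge, journal at the height of the gaps (x of rod_journal in the frame of go_gap between -0.09 and -0.012 m and y of rod_journal in the frame of go_gap between -0.03 and 0.03 m and z of rod_journal in the frame of go_gap between -0.018 and 0.018 m and angle between rod's own z axis and vertical below 0.2 rad), for 0.1 s.
2. the journal has gone right through the go gap, upright (x of rod_journal in the frame of go_gap between 0.017 and 0.052 m and y of rod_journal in the frame of go_gap between -0.004 and 0.004 m and z of rod_journal in the frame of go_gap between -0.018 and 0.018 m and angle between rod's own z axis and vertical below 0.2 rad), for 0.05 s.
3. the no-go tip stops the journal and is leaned on with at least 3 N for half a second (x of rod_journal in the frame of go_gap between 0.019 and 0.052 m and z of rod_journal in the frame of go_gap between -0.018 and 0.018 m and contact force between rod and nogo_tip_c0 above 3 N and linear speed of rod below 0.01 m/s and angle between rod's own z axis and vertical below 0.2 rad), for 0.5 s.
4. the rod is drawn back out through the mouth (x of rod_journal in the frame of go_gap below -0.012 m and z of rod_journal in the frame of go_gap between -0.018 and 0.018 m).
At the end, for the whole second after the job is handed in: the checked rod stands released and at rest in the free socket, foot within 3.5 mm of its centre and 2.5 mm of its floor, upright within 0.1 rad; the other rod still stands in its own socket (horizontal distance between rod and free_socket below 0.0035 m and z of rod in the frame of free_socket below 0.0025 m and angle between each of rod, passed_rod's own z axis and vertical below 0.1 rad and linear speed of rod below 0.01 m/s and horizontal distance between passed_rod and full_socket below 0.0035 m); the robot touches nothing.
It fails at once if rod and gauge are pressed together with more than 12 N (contact force between rod and gauge above 12 N).
It fails at once if the robot leans on the gauge with more than 10 N (contact force between the arm and gauge above 10 N).
It fails at once if the rod is lifted out of or dropped into the gaps from above (x of rod_journal in the frame of go_gap between -0.008 and 0.065 m and y of rod_journal in the frame of go_gap between -0.012 and 0.012 m and z of rod_journal in the frame of go_gap between 0.022 and 0.06 m).
It fails at once if the rod already passed is moved over 10 mm, or a tool, the column or the beaker over 30 mm (distance of any of screwdriver, spanner, column, beaker from where it was at the start of the episode above 0.03 m or distance of passed_rod from where it was at the start of the episode above 0.01 m).
It also fails if it takes over 64 s, if anything falls off the work surface, if the arm or the gripper's body presses on something with over 40 N, if the wrist force passes 120 N, or if a joint passes its speed limit or range.

## Working session

There is one attempt and no reset: what is moved stays moved. The work goes in short steps, Python scripts to look and compute and a shell command to move; the robot and the scene stay as the last step left them, time stands still between calls to the robot, and variables do not carry over. Pictures are saved under pics/ and viewed, about 8 in all and at most 12, crops included, and the job is handed in when it is done.

```bash
ls; mkdir -p pics; python3 - <<'E'
from workcell import telemetry, cams, r
import cv2, numpy as np
s=telemetry.read_state();print({k:np.round(v,3).tolist() for k,v in s.items()})
for n in("scene","top"):
    p,d=cams.grab_frame(n); cv2.imwrite(f"pics/{n}0.png",p[:,:,::-1]); np.save(f"pics/{n}0.npy",d); np.save(f"pics/{n}0c.npy",p)
    c=cams.calibration(n);print(n,{k:np.round(v,4).tolist() for k,v in c.items()})
print({k:np.round(v,4).tolist() for k,v in cams.calibration("wrist").items()})
E
```

```text
pics
{'time': 0.0, 'joint_positions': [1.197, 0.053, 1.614, 0.0, 1.476, -0.119], 'joint_velocities': [-0.001, 0.0, 0.0, -0.0, -0.0, 0.001], 'joint_torque': [0.001, -39.369, -37.017, -0.0, 0.007, 0.0], 'position': [157.297, 604.222, 230.043], 'orientation': [[0.968, -0.001, 0.252], [-0.252, -0.002, 0.968], [-0.0, -1.0, -0.002]], 'force': [-0.152, 0.191, -0.451], 'ft_torque': [0.033, -0.01, 0.032], 'finger_gap': 0.997}
scene {'fov_y': 52.3571, 'cx': 326.5881, 'cy': 239.6914, 'R': [[0.4778, -0.8783, -0.0166], [-0.6801, -0.3579, -0.6399], [0.5561, 0.3171, -0.7683]], 't': [-231.1565, 374.2751, 637.9123]}
top {'fov_y': 57.2356, 'cx': 318.1065, 'cy': 237.9924, 'R': [[-0.0182, -0.9995, -0.0248], [-0.9945, 0.0206, -0.1023], [0.1027, 0.0228, -0.9944]], 't': [21.3486, 478.9815, 988.0921]}
{'fov_y': 65.4187, 'cx': 320.1259, 'cy': 232.0849, 'tool_from_camera': [[-0.0009, 0.9657, 0.2596, -64.6659], [0.0002, -0.2596, 0.9657, -142.5683], [1.0, 0.0009, 0.0, 0.9543], [0.0, 0.0, 0.0, 1.0]]}
```

View pics/top0.png

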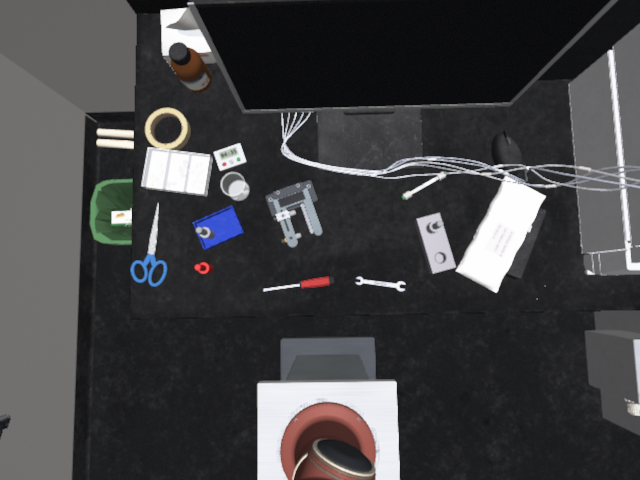

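View pics/scene0.png

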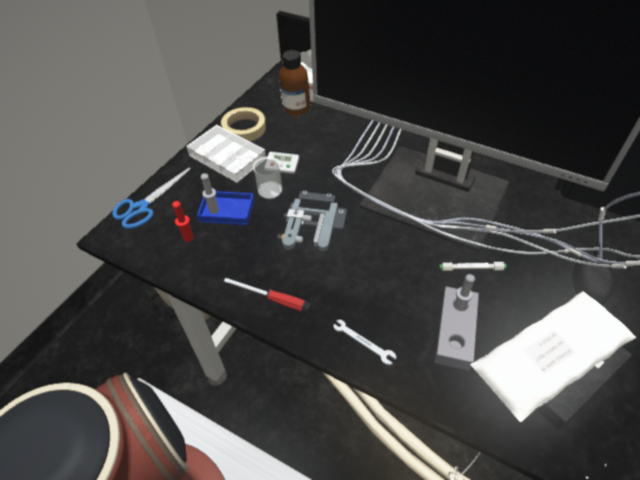

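The top view shows three rod-shaped things: steel in the blue tray (205,232), steel in the grey block (433,228), and red (203,267). The one in the tray is meant: it is bright steel and stands in the tray. The gauge is at about (295,215) with its mouth towards the robot, and the free socket is at about (440,258).

```bash
cat > h.py <<'E'
from workcell import telemetry, cams, r
import cv2, numpy as np
def cal(n):
    c=cams.calibration(n); f=240/np.tan(np.radians(c["fov_y"]/2)); return c,f
def pose(n,s=None):
    "camera to world R,t"
    c,f=cal(n)
    if n!="wrist":
        R=np.array(c["R"]);return R.T,-R.T@np.array(c["t"])
    T=np.array(c["tool_from_camera"]);O=np.array(s["orientation"])
    return O@T[:3,:3],O@T[:3,3]+np.array(s["position"])
def ray(n,uv,z,s=None):
    c,f=cal(n);R,t=pose(n,s);uv=np.atleast_2d(uv).astype(float)
    d=np.c_[(uv[:,0]-c["cx"])/f,(uv[:,1]-c["cy"])/f,np.ones(len(uv))]@R.T
    return t+d*((z-t[2])/d[:,2])[:,None]
def proj(n,X,s=None):
    c,f=cal(n);R,t=pose(n,s);p=(np.atleast_2d(X)-t)@R
    return p[:,:2]/p[:,2:]*f+[c["cx"],c["cy"]]
def cloud(n,d,s=None):
    c,f=cal(n);R,t=pose(n,s);v,u=np.mgrid[:480,:640]
    P=np.stack([(u-c["cx"])/f*d,(v-c["cy"])/f*d,d],-1);return P@R.T+t
E
python3 - <<'E'
from h import *
for nm,uv,z in [("rod top",(203,231),98),("block full",(433,228),100),("free socket rim",(440,258),30),("gauge left tip",(291,240),49),("gauge right",(319,235),49),("base",(290,190),30),("beaker",(235,185),70),("red",(203,267),98)]:
    print(nm,ray("top",uv,z).round(0))
p=np.load("pics/top0c.npy");s=np.load("pics/scene0c.npy")
a=cv2.resize(p[140:300,170:370,::-1],None,fx=4,fy=4,interpolation=cv2.INTER_CUBIC)[:600]
cv2.imwrite("pics/crop1.png",a)
P=cloud("top",np.load("pics/top0.npy"))
print(P[232,205],P[228,433],P[258,440],P[240,290],P[270,350])
E
```

```text
rod top [[492. 258.  98.]]
block full [[ 488. -234.  100.]]
free socket rim [[ 428. -263.   30.]]
gauge left tip [[474.  73.  49.]]
gauge right [[484.   9.  49.]]
base [[592.  75.  30.]]
beaker [[598. 195.  70.]]
red [[415. 257.  98.]]
[492.60090442 260.169211    74.77629924] [ 492.26835273 -242.75259202   63.00789164] [ 428.61732619 -268.6787714     8.7617067 ] [473.25073088  74.52516756  52.27893439] [405.14038464 -60.63590521  -0.84943288]
```

View pics/crop1.png

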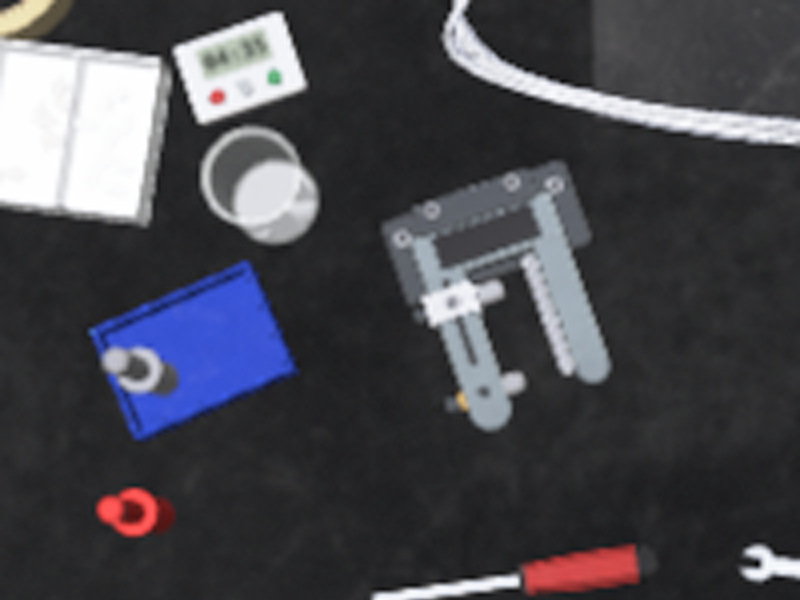

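The crop confirms it: the steel rod stands at the left of the blue tray, with its top at crop (117,358), and the red one is outside the tray. The gauge mouth faces the robot, with the anvil on the right running from (572,372) to (528,258), so its yaw is about 21°. I'll fly over with the wrist camera next.

```bash
cat >> h.py <<'E'
def yaw(s): O=np.array(s["orientation"]);return np.degrees(np.arctan2(O[1,2],O[0,2]))
def plan(x,y,z,yw,n,spin_rows=None):
    s=telemetry.read_state();p=np.array(s["position"]);O=np.array(s["orientation"]);m=spin_rows or n
    d=(np.array([x,y,z])-p)/n;sp=-(yw-yaw(s))/m;off=[]
    for i in range(n):
        a=np.radians(sp*min(i,m));Ry=cv2.Rodrigues(np.array([0,a,0.]))[0]
        off.append(((O@Ry).T@d/10).round(2).tolist())
    print("dist",(d*n).round(1),"yaw",yaw(s).round(2));print(off,[round(sp,1)]*m+[0]*(n-m))
E
python3 -c "
from h import *
plan(480,190,230,21,10,8)"
```

```text
dist [ 3.227e+02 -4.143e+02 -2.000e-01] yaw 75.4
[[4.17, 0.01, -3.2], [4.52, 0.01, -2.68], [4.8, 0.01, -2.13], [5.02, 0.01, -1.54], [5.17, 0.01, -0.94], [5.24, 0.01, -0.32], [5.24, 0.01, 0.3], [5.17, 0.01, 0.92], [5.02, 0.01, 1.53], [5.02, 0.01, 1.53]] [np.float64(6.8), np.float64(6.8), np.float64(6.8), np.float64(6.8), np.float64(6.8), np.float64(6.8), np.float64(6.8), np.float64(6.8), 0, 0]
```

```bash
python3 -m inch '{"offset":[[4.2,0,-3.2],[4.5,0,-2.7],[4.8,0,-2.1],[5,0,-1.5],[5.2,0,-0.9],[5.2,0,-0.3],[5.2,0,0.3],[5.2,0,0.9],[5,0,1.5],[5,0,1.5]],"spin":[6.8,6.8,6.8,6.8,6.8,6.8,6.8,6.8,0,0]}' 0.6; python3 -c "
from h import *
s=telemetry.read_state();print(s['time'],s['position'],yaw(s),s['joint_positions'])
plan(480,190,230,21,2)"
```

```text
time: 1.35
position: [478.5, 174.3, 225.9]
orientation: [[0.335, -0.004, 0.942], [-0.942, -0.006, 0.335], [0.004, -1.0, -0.006]]
force: [0.7, -0.6, 0.6]
finger_gap: 0.601
1.35 [478.47749404 174.25573757 225.86635839] 19.578788280763007 [ 0.20568455 -0.22168147  1.87993492 -0.00481159  1.48862093 -0.13563402]
dist [ 1.5 15.7  4.1] yaw 19.58
[[-0.72, -0.21, 0.33], [-0.71, -0.21, 0.34]] [np.float64(-0.7), np.float64(-0.7)]
```

```bash
cat >> h.py <<'E'
def shot(name):
    s=telemetry.read_state();p,d=cams.grab_frame("wrist")
    cv2.imwrite(f"pics/{name}.png",p[:,:,::-1]);np.savez(f"pics/{name}.npz",p=p,d=d,O=s["orientation"],P=s["position"])
    return p,d,s
def load(name):
    z=np.load(f"pics/{name}.npz");return z["p"],z["d"],{"orientation":z["O"],"position":z["P"]}
E
python3 -c "
from h import *
shot('w1')"
```

```text
(no output)
```

View pics/w1.png

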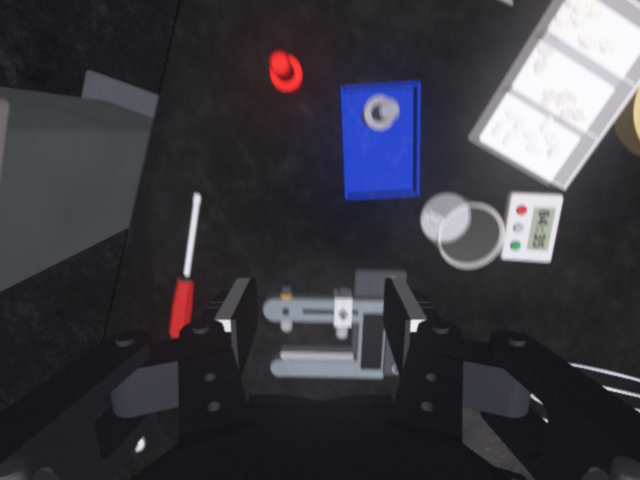

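Wrist view: the rod is in the tray at about (382,111) and the red look-alike at (283,70). On the gauge, the go tip is at (287,325), the no-go tip at (342,330) and the anvil edge at y≈352, running along the image x axis.

```bash
python3 - <<'E'
from h import *
p,d,s=load('w1');C=cloud("wrist",d,s)
sub=C[70:160,350:415].reshape(-1,3);
for lo,hi in((50,62),(92,106)):
    q=sub[(sub[:,2]>lo)&(sub[:,2]<hi)];print(lo,len(q),q.mean(0).round(1) if len(q) else'', (q.min(0)+q.max(0)).round(1)/2 if len(q) else '')
print("bench z",np.median(C[200:240,250:330,2]))
# gauge: gauge-plane points
a=cv2.resize(p[260:400,240:420,::-1],None,fx=4.4,fy=4.2,interpolation=cv2.INTER_CUBIC)
cv2.imwrite("pics/crop2.png",a[:600,:800])
for uv in[(275,310),(300,309),(370,309),(285,369),(320,369),(370,369),(287,325),(342,330),(320,355),(287,295)]:print(uv,C[uv[1],uv[0]].round(1))
E
```

```text
50 439 [492.  264.5  57. ] [495.15 266.75  56.75]
92 387 [494.8 266.6 101.1] [495.2  266.85  98.15]
bench z 0.12075728688901677
(275, 310) [471.3  69.   49.1]
(300, 309) [493.1  77.8  48.9]
(370, 309) [554.9 100.   48.8]
(285, 369) [500.1  11.7  49.4]
(320, 369) [532.4  23.6  49.6]
(370, 369) [578.9  39.6  48.7]
(287, 325) [486.9  57.3  48.1]
(342, 330) [537.9  70.5  48.7]
(320, 355) [527.3  37.8  48.7]
(287, 295) [477.2  86.6  47.6]
```

View pics/crop2.png

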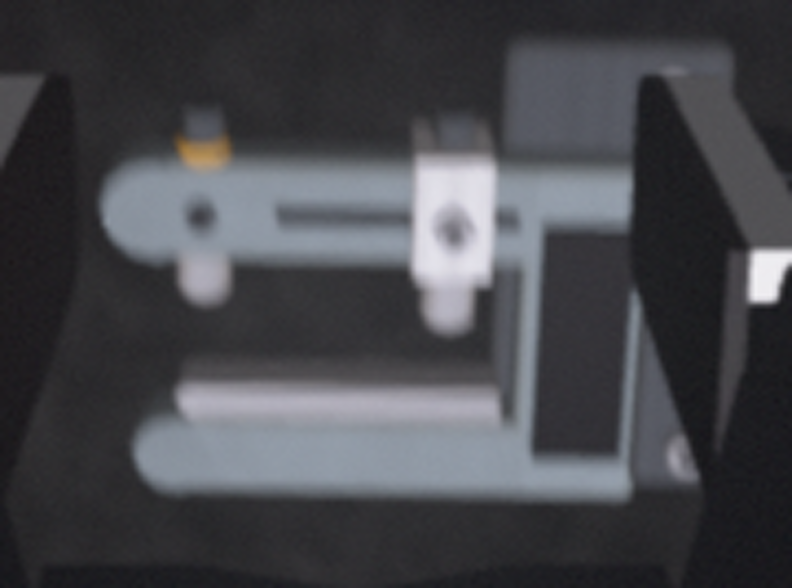

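```bash
python3 - <<'E'
from h import *
p,d,s=load('w1')
A=ray("wrist",[(281,350.5),(353.6,350.3)],48.7,s);print(A)
v=A[1]-A[0];print("gauge yaw",np.degrees(np.arctan2(v[1],v[0])),np.linalg.norm(v))
v/=np.linalg.norm(v);n=np.array([-v[1],v[0],0])
t=ray("wrist",[(286.6,325),(342,330)],48,s);print(t,(t-A[0])@v,(t-A[0])@n)
o=A[0]+n*10.75+v*((t[0]-A[0])@v);print("go gap",o)
plan(495.2,266.8,160,20,3)
E
```

```text
[[490.02024987  29.56155214  48.7       ]
 [556.20638548  53.69481241  48.7       ]]
gauge yaw 20.033227295601655 70.44869621912817
[[486.56177423  57.17369147  48.        ]
 [538.10262893  70.10063061  48.        ]] [ 6.20973604 59.06038318] [27.12619529 21.61488372]
go gap [492.17168619  41.78835235  48.7       ]
dist [ 13.8  97.2 -65.8] yaw 19.3
[[-2.93, 2.16, 1.52], [-2.92, 2.16, 1.53], [-2.91, 2.16, 1.54]] [np.float64(-0.2), np.float64(-0.2), np.float64(-0.2)]
```

```bash
python3 -m inch '{"offset":[[-2.9,2,1.5],[-2.9,2,1.5],[-2.9,2,1.5],[0,0,0]],"spin":[-0.2,-0.2,-0.3,0]}' 0.6; python3 -c "
from h import *
plan(495.2,266.8,62,20,4)"
```

```text
time: 1.9
position: [496.1, 265.5, 161.8]
orientation: [[0.335, -0.004, 0.942], [-0.942, -0.012, 0.335], [0.01, -1.0, -0.007]]
force: [-1.3, -0.2, 0.7]
finger_gap: 0.599
dist [ -0.9   1.3 -99.8] yaw 19.59
[[-0.06, 2.49, 0.01], [-0.06, 2.49, 0.01], [-0.06, 2.49, 0.01], [-0.06, 2.49, 0.01]] [np.float64(-0.1), np.float64(-0.1), np.float64(-0.1), np.float64(-0.1)]
```

```bash
python3 -m inch '{"offset":[[-0.1,2.5,0],[-0.1,2.5,0],[-0.1,2.5,0],[0,2.2,0],[0,0,0]],"spin":[0,0,0,0,0]}' 0.6; python3 -m inch '{"offset":[[0,0,0],[0,0,0],[0,0,0],[0,0,0],[0,0,0],[0,0,0]],"spin":[0,0,0,0,0,0]}' 0
```

```text
time: 2.52
position: [495.4, 265.5, 65.1]
orientation: [[0.335, -0.0, 0.942], [-0.942, -0.012, 0.335], [0.012, -1.0, -0.005]]
force: [-0.4, 1.0, -0.1]
finger_gap: 0.602
time: 3.28
position: [497.3, 265.7, 69.0]
orientation: [[0.334, 0.005, 0.942], [-0.942, -0.011, 0.334], [0.012, -1.0, 0.001]]
force: [0.9, -0.1, -1.5]
finger_gap: 0.144
```

```bash
python3 -m inch '{"offset":[[0,2,0],[0,0,0]],"spin":[0,0]}' 0 >/dev/null; python3 -m inch '{"offset":[[0,-3,0],[0,-3,0],[0,-2.5,0],[0,0,0]],"spin":[0,0,0,0]}' 0;  python3 -c "
from h import *
plan(430,19,135,20,6)
s=telemetry.read_state();print(s['force'],s['finger_gap']); shot('w2')"
```

```text
time: 4.03
position: [506.1, 270.2, 156.2]
orientation: [[0.335, 0.021, 0.942], [-0.942, -0.005, 0.335], [0.012, -1.0, 0.019]]
force: [-0.2, 0.0, -2.0]
finger_gap: 0.146
dist [ -76.1 -251.2  -21.2] yaw 19.58
[[3.52, 0.35, -2.6], [3.51, 0.35, -2.61], [3.51, 0.35, -2.61], [3.51, 0.35, -2.62], [3.5, 0.35, -2.62], [3.5, 0.35, -2.63]] [np.float64(-0.1), np.float64(-0.1), np.float64(-0.1), np.float64(-0.1), np.float64(-0.1), np.float64(-0.1)]
[-0.17333682  0.01230407 -2.03462703] 0.14624689179013914
```

View pics/w2.png

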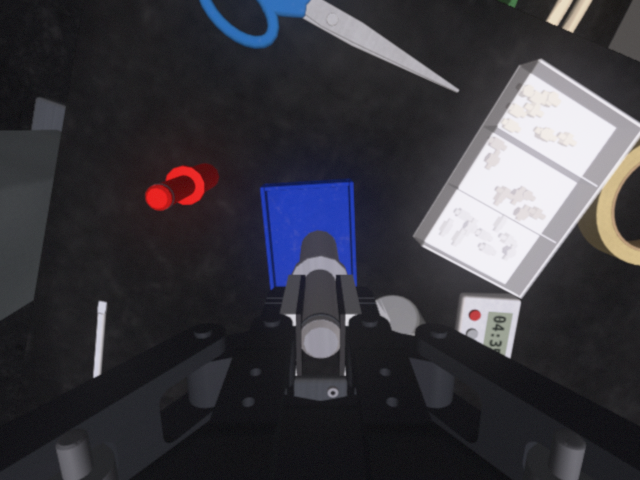

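The rod is held: stem top at (320,338), journal hanging down to (320,240), and the tray is empty under it.

```bash
python3 - <<'E'
from h import *
p,d,s=load('w2');C=cloud("wrist",d,s);O=np.array(s["orientation"]);T=(C-np.array(s["position"]))@O
q=T[325:352,305:335].reshape(-1,3);q=q[(q[:,1]<-5)&(q[:,1]>-60)]
print("top pts tool",np.percentile(q[:,1],[2,10,50]),"tool x",q[q[:,1]<np.percentile(q[:,1],30)].mean(0))
for u,v in[(320,338),(320,328),(320,290),(320,262),(320,250),(320,240)]:print((u,v),T[v,u].round(1))
E
```

```text
top pts tool [-38.49004286 -38.07983544 -37.32372743] tool x [ -3.03201003 -38.02288689   1.15293468]
(320, 338) [ -2.8 -37.2   1.3]
(320, 328) [ -6.7 -37.9   1.3]
(320, 290) [ -9.1 -14.2   1.3]
(320, 262) [-12.4   7.2   1.3]
(320, 250) [-12.6  23.4   1.3]
(320, 240) [-12.5  40.2   1.2]
```

```bash
python3 -m inch '{"offset":[[3.5,0.3,-2.6],[3.5,0.3,-2.6],[3.5,0.3,-2.6],[3.5,0.3,-2.6],[3.5,0.3,-2.6],[3.5,0.3,-2.6],[0,0,0]],"spin":[0,0,0,0,0,0,0]}' 0;  python3 -c "
from h import *
plan(430.6,17,79,20,4)"
```

```text
time: 4.95
position: [418.5, 12.3, 120.7]
orientation: [[0.337, -0.004, 0.942], [-0.942, -0.008, 0.337], [0.006, -1.0, -0.006]]
force: [1.1, 0.2, -1.6]
finger_gap: 0.142
dist [ 12.1   4.7 -41.7] yaw 19.68
[[-0.02, 1.04, 0.33], [-0.02, 1.04, 0.33], [-0.02, 1.04, 0.33], [-0.02, 1.04, 0.33]] [np.float64(-0.1), np.float64(-0.1), np.float64(-0.1), np.float64(-0.1)]
```

```bash
python3 -m inch '{"offset":[[0,1.1,0.3],[0,1.1,0.3],[0,1.1,0.3],[0,0.9,0.3],[0,0,0],[0,0,0]],"spin":[-0.1,-0.1,-0.1,0,0,0]}' 0;  python3 -c "
from h import *
shot('w3')"
```

```text
time: 5.7
position: [428.9, 19.1, 72.0]
orientation: [[0.346, -0.01, 0.938], [-0.938, -0.006, 0.346], [0.003, -1.0, -0.011]]
force: [-0.3, 0.2, -1.6]
finger_gap: 0.142
```

View pics/w3.png

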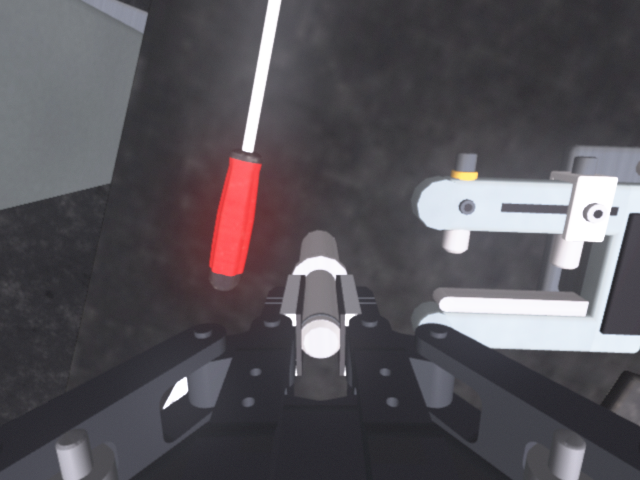

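Rod in front of the mouth: stem top (320,338), go tip (456,240), no-go tip (567,252), anvil inner edge from (440,291) to (585,295).

```bash
cat > meas.py <<'E'
import sys
from h import *
p,d,s=load(sys.argv[1]);C=cloud("wrist",d,s);O=np.array(s["orientation"]);P=np.array(s["position"])
g=cv2.cvtColor(p,cv2.COLOR_RGB2GRAY).astype(float)
us=np.arange(465,575,5);vs=[]
for u in us:
    gr=np.diff(cv2.GaussianBlur(g[276:306,u-1:u+2].mean(1).reshape(-1,1),(1,3),0).ravel());k=gr.argmax();vs.append(276.5+k)
vs=np.array(vs);print(vs)
za=np.median(C[298:304,480:560,2]);print("anvil top z",za)
b=np.polyfit(us,vs,1);ok=abs(vs-np.polyval(b,us))<1.5;b=np.polyfit(us[ok],vs[ok],1)
E=ray("wrist",[(465,np.polyval(b,465)),(575,np.polyval(b,575))],za,s)
v=E[1]-E[0];v/=np.linalg.norm(v);n=np.array([-v[1],v[0],0]);print("gauge yaw",np.degrees(np.arctan2(v[1],v[0])))
row=g[243,430:490];e=np.diff(row);u0=430.5+e.argmax();u1=430.5+e.argmin();print("go tip cols",u0,u1)
t=ray("wrist",[((u0+u1)/2,243)],45,s)[0]
row=g[256,545:600];e=np.diff(row);w0=545.5+e.argmax();w1=545.5+e.argmin();print("nogo cols",w0,w1)
t2=ray("wrist",[((w0+w1)/2,256)],45,s)[0]
# tip end
col=g[225:265,450:464].mean(1);print("go tip end row",225.5+np.diff(col).argmin())
o=E[0]+n*10.75;o=o+v*((t-o)@v)
print("go origin",o.round(1),"nogo x",((t2-o)@v).round(1))
# rod axis
T=(C-P)@O
j=T[238:256,310:330].reshape(-1,3);j=j[(j[:,1]>12)&(j[:,1]<55)]
st=T[285:300,312:328].reshape(-1,3)
m=(j[:,1]>15);print("journal front tool",np.percentile(j[:,0],5),"stem front",np.percentile(st[:,0],5),"z",np.median(j[:,2]))
ax=np.percentile(j[:,0],8)+10
rod=P+O@np.array([ax,32,np.median(j[:,2])]);print("rod",rod.round(1),"in gauge x,y",((rod-o)@v).round(2),((rod-o)@n).round(2))
for uv in [(320,338)]:print(T[uv[1],uv[0]])
E
python3 meas.py w3
```

```text
[296.5 296.5 296.5 297.5 297.5 297.5 297.5 297.5 297.5 298.5 298.5 298.5
 298.5 298.5 298.5 299.5 299.5 299.5 299.5 299.5 299.5 300.5]
anvil top z 47.742442936267736
gauge yaw 18.495393129415845
go tip cols 442.5 468.5
nogo cols 556.5 580.5
go tip end row 252.5
go origin [489.3  41.3  47.7] nogo x 54.1
journal front tool -12.693379880057847 stem front -8.954704703568789 z 0.7971224377093699
rod [428.4  21.7  40. ] in gauge x,y -63.97 0.67
[ -3.12032853 -37.71130264   1.29347376]
```

```bash
python3 - <<'E'
from h import *
p,d,s=load('w3');C=cloud("wrist",d,s);g=cv2.cvtColor(p,cv2.COLOR_RGB2GRAY)
for u in(480,560):
  for v in range(284,326,2):print(u,v,g[v,u],C[v,u].round(1))
for v in range(236,260,2):print(456,v,g[v,456],C[v,456].round(1))
E
```

```text
480 284 83 [530.7  29.8  -1.1]
480 286 83 [ 5.309e+02  2.880e+01 -4.000e-01]
480 288 102 [ 5.314e+02  2.770e+01 -2.000e-01]
480 290 131 [510.   36.4  38.1]
480 292 128 [508.8  36.2  41.1]
480 294 130 [508.1  35.8  43. ]
480 296 138 [507.1  35.5  45.7]
480 298 237 [506.7  35.   47.2]
480 300 250 [506.6  34.3  48.1]
480 302 250 [506.8  33.5  48.6]
480 304 251 [507.5  32.5  48.3]
480 306 251 [507.9  31.5  48.3]
480 308 251 [509.2  30.2  47. ]
480 310 250 [509.1  29.5  48. ]
480 312 238 [509.6  28.6  48. ]
480 314 219 [510.5  27.3  47.2]
480 316 230 [509.6  27.1  49.5]
480 318 235 [511.   25.7  48.1]
480 320 237 [510.5  25.2  49.5]
480 322 237 [512.2  23.6  47.7]
480 324 238 [512.4  22.8  48.1]
560 284 70 [563.9  49.7  15.2]
560 286 70 [565.2  48.5  14.4]
560 288 71 [564.5  47.7  16. ]
560 290 73 [566.   46.4  14.9]
560 292 124 [548.4  49.6  37.9]
560 294 125 [547.2  49.   40.1]
560 296 125 [545.5  48.6  43. ]
560 298 126 [544.4  48.1  44.9]
560 300 200 [543.4  47.6  46.9]
560 302 249 [543.   46.9  48.1]
560 304 249 [543.7  45.9  47.9]
560 306 250 [544.   45.   48.1]
560 308 250 [544.5  44.1  48.1]
560 310 251 [544.8  43.2  48.5]
560 312 249 [545.8  42.2  47.9]
560 314 246 [545.3  41.5  49.1]
560 316 212 [547.2  40.2  47.5]
560 318 228 [547.8  39.2  47.4]
560 320 234 [546.   39.   50.3]
560 322 237 [547.4  37.8  49.3]
560 324 237 [548.5  36.7  48.6]
456 236 249 [482.1  59.2  47.4]
456 238 249 [482.7  58.3  47.1]
456 240 249 [483.   57.5  47.4]
456 242 250 [483.2  56.7  47.8]
456 244 250 [483.3  55.9  48.5]
456 246 250 [484.5  54.7  46.8]
456 248 250 [484.8  53.9  47.2]
456 250 247 [485.6  52.9  46.4]
456 252 232 [485.6  52.2  47.3]
456 254 106 [5.078e+02 4.250e+01 2.000e-01]
456 256 91 [5.084e+02 4.140e+01 1.000e-01]
456 258 90 [5.089e+02 4.020e+01 1.000e-01]
```

```bash
python3 -m inch '{"offset":[[0,0,0.9],[0,0,0.9],[0,0,0.9],[0,0,0.9],[0,0,0]],"spin":[0.8,0.8,0,0,0]}' 0;  python3 -c "
from h import *
s=telemetry.read_state();print(yaw(s),s['position']);shot('w4')
P=np.array(s['position']);O=np.array(s['orientation']);rod=P+O@np.array([-2.5,32,.8])
o=np.array([489.3,41.3,0]);a=np.radians(18.55);v=np.array([np.cos(a),np.sin(a),0]);n=np.array([-v[1],v[0],0]);print((rod-o)@v,(rod-o)@n-.35)"
```

```text
time: 6.38
position: [467.0, 31.6, 73.3]
orientation: [[0.318, -0.006, 0.948], [-0.948, -0.007, 0.318], [0.004, -1.0, -0.008]]
force: [0.4, 0.3, -2.1]
finger_gap: 0.144
18.514316758729752 [466.99836524  31.58214155  73.34336296]
-23.67629138477543 -0.10907303474887595
```

View pics/w4.png

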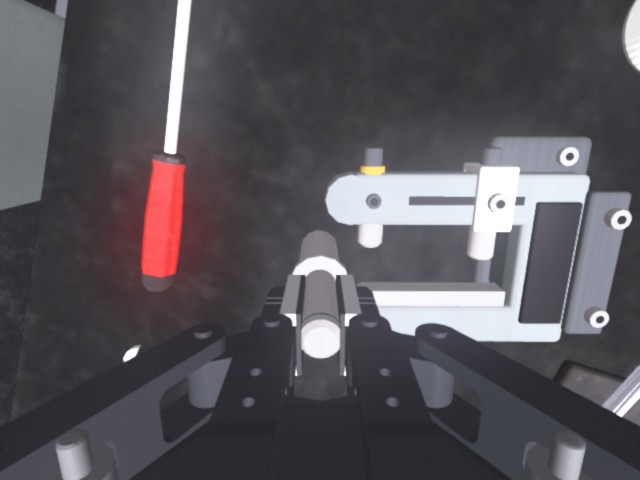

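The gauge is now square in the picture: go tip end (370,246), anvil edge along y≈290, rod just before the mouth.

```bash
cat > m2.py <<'E'
import sys
from h import *
p,d,s=load(sys.argv[1]);C=cloud("wrist",d,s);O=np.array(s["orientation"]);P=np.array(s["position"])
g=cv2.cvtColor(p,cv2.COLOR_RGB2GRAY).astype(float)
us=np.arange(390,495,8);vs=[]
for u in us:
    gr=np.diff(g[276:306,u-1:u+2].mean(1));vs.append(276.5+gr.argmax())
b=np.polyfit(us,vs,1);E=ray("wrist",[(390,np.polyval(b,390)),(490,np.polyval(b,490))],48.5,s)
col=g[225:262,int(sys.argv[2]):int(sys.argv[3])].mean(1);r_=225.5+np.diff(col).argmin();print("rows",vs,"tip",r_)
t=ray("wrist",[((int(sys.argv[2])+int(sys.argv[3]))/2,r_)],46.3,s)[0]
v=E[1]-E[0];v/=np.linalg.norm(v);n=np.array([-v[1],v[0],0]);print("yaw",np.degrees(np.arctan2(v[1],v[0])))
gap=(t-E[0])@n
T=(C-P)@O;j=T[238:252,312:328].reshape(-1,3);j=j[(j[:,1]>12)&(j[:,1]<45)];ax=np.median(j[:,0])+10
rod=P+O@np.array([ax,32,np.median(j[:,2])]);print("gap",gap,"rod from anvil",(rod-E[0])@n,"rod y off mid",(rod-E[0])@n-gap/2,"x",(rod-t)@v,"axis tool",ax)
E
python3 m2.py w4 364 377
```

```text
rows [np.float64(290.5), np.float64(290.5), np.float64(290.5), np.float64(290.5), np.float64(290.5), np.float64(290.5), np.float64(290.5), np.float64(290.5), np.float64(290.5), np.float64(290.5), np.float64(290.5), np.float64(290.5), np.float64(290.5), np.float64(290.5)] tip 247.5
yaw 18.765619321884184
gap 21.11638644214813 rod from anvil 10.816484260365394 rod y off mid 0.2582910392913291 x -24.515783440462922 axis tool -2.3706650592887044
```

```bash
python3 -m inch '{"offset":[[0.02,0,0.4],[0,0,0.4],[0,0,0.3]],"spin":[0,0,0]}' 0; python3 -m inch '{"offset":[[0,0,0.3],[0,0,0.3],[0,0,0.3]],"spin":[0,0,0]}' 0
```

```text
time: 6.8
position: [477.1, 34.9, 72.8]
orientation: [[0.317, -0.007, 0.948], [-0.948, -0.007, 0.317], [0.004, -1.0, -0.009]]
force: [0.8, -0.5, -1.0]
finger_gap: 0.143
time: 7.18
position: [486.2, 37.9, 72.7]
orientation: [[0.317, -0.007, 0.948], [-0.948, -0.007, 0.317], [0.004, -1.0, -0.009]]
force: [-0.5, -0.4, -0.9]
finger_gap: 0.142
```

```bash
python3 -m inch '{"offset":[[0,0,0.3],[0,0,0.3],[0,0,0.3]],"spin":[0,0,0]}' 0; python3 -m inch '{"offset":[[0,0,0.4],[0,0,0.4],[0,0,0.4],[0,0,0]],"spin":[0,0,0,0]}' 0
```

```text
time: 7.55
position: [495.3, 41.0, 72.6]
orientation: [[0.317, -0.007, 0.948], [-0.948, -0.007, 0.317], [0.004, -1.0, -0.009]]
force: [0.2, -0.2, -2.1]
finger_gap: 0.145
time: 8.05
position: [507.8, 45.2, 72.5]
orientation: [[0.317, -0.007, 0.948], [-0.948, -0.007, 0.317], [0.004, -1.0, -0.009]]
force: [0.2, -0.6, -1.0]
finger_gap: 0.143
```

```bash
python3 -m inch '{"offset":[[0,0,0.3],[0,0,0.3],[0,0,0.3],[0,0,0.3],[0,0,0.3]],"spin":[0,0,0,0,0]}' 0; python3 -m inch '{"offset":[[0,0,0.15],[0,0,0.15]],"spin":[0,0]}' 0;python3 -m inch '{"offset":[[0,0,0.1]],"spin":[0]}' 0
```

```text
time: 8.68
position: [522.7, 50.2, 72.3]
orientation: [[0.317, -0.007, 0.948], [-0.948, -0.007, 0.317], [0.004, -1.0, -0.009]]
force: [-0.5, -0.6, -1.2]
finger_gap: 0.141
time: 8.93
position: [525.9, 51.2, 72.2]
orientation: [[0.317, -0.007, 0.948], [-0.948, -0.007, 0.317], [0.004, -1.0, -0.009]]
force: [-0.6, -0.1, -2.2]
finger_gap: 0.141
time: 9.05
position: [526.9, 51.6, 72.2]
orientation: [[0.317, -0.007, 0.948], [-0.948, -0.007, 0.317], [0.004, -1.0, -0.009]]
force: [0.2, 0.3, -1.7]
finger_gap: 0.144
```

```bash
for i in 1 2 3; do :; done; python3 -m inch '{"offset":[[0,0,0.06]],"spin":[0]}' 0|grep -E "pos|force"; python3 -m inch '{"offset":[[0,0,0.06]],"spin":[0]}' 0|grep -E "pos|force"; python3 -m inch '{"offset":[[0,0,0.06]],"spin":[0]}' 0|grep -E "pos|force"
```

```text
position: [527.5, 51.8, 72.2]
force: [-0.1, 0.1, -1.1]
position: [527.8, 51.9, 72.1]
force: [-1.1, -1.5, -1.1]
position: [528.0, 52.0, 71.9]
force: [-1.0, -1.5, 0.6]
```

```bash
python3 -m inch '{"offset":[[0,0,0.06]],"spin":[0]}' 0|grep -E "pos|force"; python3 -m inch '{"offset":[[0,0,0.09]],"spin":[0]}' 0|grep -E "pos|force"; python3 -m inch '{"offset":[[0,0,0.09]],"spin":[0]}' 0|grep -E "pos|force"
```

```text
position: [528.2, 52.1, 71.8]
force: [-1.8, -1.1, -0.5]
position: [528.5, 52.1, 71.6]
force: [-2.5, -1.4, -0.0]
position: [528.8, 52.1, 71.4]
force: [-4.0, -2.9, 1.0]
```

```bash
python3 -m inch '{"offset":[[0,0,0.05]],"spin":[0]}' 0|grep -E "pos|force"; python3 -m inch '{"offset":[[0,0,0.05]],"spin":[0]}' 0|grep -E "pos|force"
```

```text
position: [528.9, 52.1, 71.3]
force: [-4.0, -2.0, 0.7]
position: [529.0, 52.1, 71.2]
force: [-4.2, -2.1, 1.5]
```

```bash
python3 -m inch '{"offset":[[0,0,0.05],[0,0,0.04]],"spin":[0,0]}' 0|grep -E "pos|force"; python3 -m inch '{"offset":[[0,0,0.04],[0,0,0.04]],"spin":[0,0]}' 0|grep -E "pos|force"; python3 -m inch '{"offset":[[0,0,0.04],[0,0,0.04]],"spin":[0,0]}' 0|grep -E "time|pos|ori|force"
```

```text
position: [529.3, 52.0, 70.9]
force: [-4.6, -2.1, 0.1]
position: [529.5, 52.0, 70.7]
force: [-4.4, -2.4, 0.1]
time: 10.8
position: [529.8, 51.9, 70.5]
orientation: [[0.318, -0.021, 0.948], [-0.948, -0.012, 0.318], [0.005, -1.0, -0.023]]
force: [-4.7, -2.4, 0.2]
```

```bash
python3 -m inch '{"offset":[[0,0,0.04],[0,0,0.04]],"spin":[0,0]}' 0|grep -E "pos|force"; python3 -m inch '{"offset":[[-0.02,0,-0.1],[-0.03,0,-0.2],[-0.02,0,-0.3]],"spin":[0,0,0]}' 0
```

```text
position: [530.1, 51.7, 70.2]
force: [-3.7, -2.9, 0.2]
time: 11.42
position: [526.3, 51.2, 71.0]
orientation: [[0.318, -0.016, 0.948], [-0.948, -0.011, 0.318], [0.006, -1.0, -0.018]]
force: [0.5, -0.1, -0.8]
finger_gap: 0.145
```

```bash
python3 -m inch '{"offset":[[-0.02,0,-0.4],[0,0,-0.4],[0,0,-0.4],[0,0,-0.4]],"spin":[0,0,0,0]}' 0|grep -E "pos|force"; python3 -c "
from h import *
shot('w5')"; python3 m2.py w5 240 250 ; python3 -c "
from h import *
p,d,s=load('w5');C=cloud('wrist',d,s);O=np.array(s['orientation']);T=(C-np.array(s['position']))@O
for u,v in[(320,338),(320,290),(320,262),(320,250),(320,240)]:print((u,v),T[v,u].round(1),C[v,u].round(1))"
```

```text
position: [510.6, 46.6, 71.7]
force: [-0.1, 0.7, -1.4]
rows [np.float64(292.5), np.float64(292.5), np.float64(292.5), np.float64(285.5), np.float64(281.5), np.float64(296.5), np.float64(277.5), np.float64(279.5), np.float64(295.5), np.float64(301.5), np.float64(289.5), np.float64(279.5), np.float64(301.5), np.float64(286.5)] tip 225.5
yaw 18.467592634665735
gap 30.299007495694106 rod from anvil 8.92793727004979 rod y off mid -6.221566477797262 x 34.29700752831257 axis tool -2.3294324246248976
(320, 338) [ -3.1 -37.6   1.3] [511.3  50.3 109.2]
(320, 290) [ -8.5 -12.9   1.3] [509.2  55.1  84.5]
(320, 262) [-12.1   8.2   1.3] [507.8  58.3  63.4]
(320, 250) [-12.3  24.3   1.2] [507.5  58.4  47.3]
(320, 240) [-12.7  39.7   1.2] [507.2  58.6  31.9]
```

```bash
python3 -m inch '{"offset":[[0.05,0,-0.2],[0,0,-0.4],[0,0,-0.4]],"spin":[0,0,0]}' 0|grep -E "pos|force"; python3 -m inch '{"offset":[[0,0,-0.4],[0,0,-0.4],[0,0,-0.4]],"spin":[0,0,0]}' 0|grep -E "pos|ori|force"
```

```text
position: [500.3, 42.6, 71.8]
force: [0.1, 0.6, -1.2]
position: [488.1, 38.5, 72.0]
orientation: [[0.318, -0.014, 0.948], [-0.948, -0.01, 0.318], [0.005, -1.0, -0.017]]
force: [0.2, 0.1, -1.1]
```

```bash
python3 -m inch '{"offset":[[0,0,-0.4],[0,0,-0.5],[0,0,-0.6],[0,0,-1],[0,0,-1],[0,0,-1.2],[0,0,-1.2]],"spin":[0,0,0,0,0,0,0]}' 0|grep -E "time|pos|ori|force"; python3 -m inch '{"offset":[[0,-2.5,-0.5],[0,-3,-0.5],[0,-2,0],[0,0,0]],"spin":[0,0,0,0]}' 0|grep -E "pos|ori|force"; python3 - <<'E'
from h import *
P=cloud("top",np.load("pics/top0.npy"));p=np.load("pics/top0c.npy")
# block top surface points
m=(abs(P[...,2]-30)<4)&(P[...,1]<-180)&(P[...,1]>-330)&(P[...,0]<530)&(P[...,0]>380)
m=cv2.morphologyEx(m.astype(np.uint8),cv2.MORPH_CLOSE,np.ones((9,9)));n,l,st,c=cv2.connectedComponentsWithStats(m);i=1+st[1:,4].argmax();print(st[i])
v,u=np.nonzero(l==i);Q=ray("top",np.c_[u,v],30)[:,:2].astype(np.float32)
(cx,cy),(w,h),a=cv2.minAreaRect(Q);print("block",cx,cy,w,h,a);B=cv2.boxPoints(((cx,cy),(w,h),a));print(B)
E
```

```text
time: 13.6
position: [428.3, 18.5, 73.0]
orientation: [[0.318, -0.014, 0.948], [-0.948, -0.01, 0.318], [0.005, -1.0, -0.017]]
force: [0.8, -0.3, -2.2]
position: [416.0, 15.2, 148.9]
orientation: [[0.317, -0.016, 0.948], [-0.948, -0.01, 0.317], [0.005, -1.0, -0.018]]
force: [-0.0, -0.7, -1.5]
[ 417  214   47   61 1457]
block 456.1802062988281 -266.657958984375 150.256103515625 73.50054168701172 14.20782470703125
[[ 374.3302  -249.47122]
 [ 392.37018 -320.72354]
 [ 538.0302  -283.8447 ]
 [ 519.99023 -212.59238]]
```

```bash
python3 -c "
from h import *
plan(428.5,-265,150,18.5,6)"
```

```text
dist [  12.5 -280.2    1.1] yaw 18.47
[[4.5, 0.03, -1.28], [4.5, 0.03, -1.28], [4.5, 0.03, -1.28], [4.5, 0.03, -1.28], [4.5, 0.03, -1.28], [4.5, 0.03, -1.28]] [np.float64(-0.0), np.float64(-0.0), np.float64(-0.0), np.float64(-0.0), np.float64(-0.0), np.float64(-0.0)]
```

```bash
python3 -m inch '{"offset":[[4,0,-1.2],[4.5,0,-1.3],[4.5,0,-1.3],[4.5,0,-1.3],[4.5,0,-1.3],[4,0,-1.2],[0,0,0]],"spin":[0,0,0,0,0,0,0]}' 0|grep -E "time|pos|ori|force"; python3 -c "
from h import *
shot('w6')"
```

```text
time: 14.98
position: [421.5, -261.1, 142.2]
orientation: [[0.319, -0.023, 0.947], [-0.948, -0.004, 0.319], [-0.004, -1.0, -0.023]]
force: [-0.1, -0.3, -0.9]
```

View pics/w6.png

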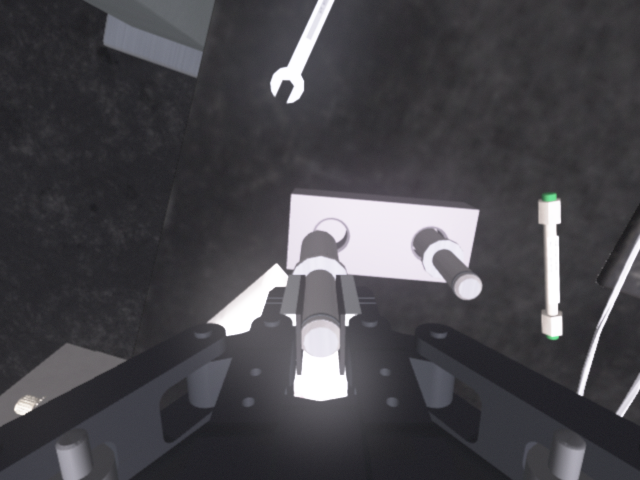

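The free socket's upper rim shows behind the rod foot at about (330,233). The passed rod stands at (430,243). The block's top face has corners at about (291,195), (477,209), (472,282) and (288,270).

```bash
cat > m3.py <<'E'
import sys
from h import *
p,d,s=load(sys.argv[1]);C=cloud("wrist",d,s);O=np.array(s["orientation"]);P=np.array(s["position"])
z=C[...,2];m=((abs(z-30)<3.5)&(C[...,1]<-180)).astype(np.uint8);n,l,st,c=cv2.connectedComponentsWithStats(m);i=1+st[1:,4].argmax();m=l==i;print("top z",np.median(z[m]),st[i])
zt=30
x0,y0,w,h,_=st[i]
def line(pts,ax):  # fit v(u) (ax=0) or u(v), robust
    pts=np.array(pts,float);a,b=pts[:,ax],pts[:,1-ax]
    for _ in range(4):
        k=np.polyfit(a,b,1);r=abs(b-np.polyval(k,a));o=r<max(1,1.5*np.median(r));a,b=a[o],b[o]
    return ray("wrist",[(t,np.polyval(k,t)) if ax==0 else (np.polyval(k,t),t) for t in (a.min(),a.max())],zt,s)
top=line([(u,np.nonzero(m[:,u])[0].min()-.5) for u in range(x0+12,x0+w-15)],0)
lef=line([(np.nonzero(m[v])[0].min()-.5,v) for v in range(y0+12,y0+h-25)],1)
rig=line([(np.nonzero(m[v])[0].max()+.5,v) for v in range(y0+25,y0+h-12)],1)
bx=top[1]-top[0];bx/=np.linalg.norm(bx);by=np.array([-bx[1],bx[0],0]);print("yaw",np.degrees(np.arctan2(bx[1],bx[0])))
L=lef.mean(0)@bx;R=rig.mean(0)@bx;Tp=top.mean(0)@by;print("length",R-L)
sock=bx*((L+R)/2-35)+by*(Tp-27.5);print("free socket",sock.round(1))
print("check (left only)",(bx*(L+30)+by*(Tp-27.5)).round(1))
T=(C-P)@O;j=T[238:252,312:328].reshape(-1,3);j=j[(j[:,1]>12)&(j[:,1]<58)];a=np.array([np.median(j[:,0])+10,60,np.median(j[:,2])])
for nm,q in(("foot",a),):
    f=P+O@q;print(nm,f.round(1),"error to socket in tool x,z mm",(O.T@(np.r_[sock[:2],f[2]]-f)).round(1))
sub=C[222:262,300:352]
q=sub.reshape(-1,3);q=q[(q[:,2]>5)&(q[:,2]<16)];print("socket floor pts",len(q),q.mean(0) if len(q) else '',q.min(0) if len(q) else '',q.max(0) if len(q) else '')
E
python3 m3.py w6
```

```text
top z 29.998935400741473 [  287   194   193    89 10020]
yaw 13.961207305904178
length 129.957749703451
free socket [ 429.1 -263.6    0. ]
check (left only) [ 429.1 -263.6    0. ]
foot [ 420.3 -258.9   82.2] error to socket in tool x,z mm [ 7.2 -0.2  6.8]
socket floor pts 385 [ 431.66548761 -264.10620334   10.28171963] [ 418.68695404 -273.02031173    7.87129749] [ 440.72781304 -256.83153979   15.72918856]
```

```bash
python3 -m inch '{"offset":[[0.36,0.9,0.34],[0.36,0.9,0.34],[0,0.9,0],[0,0.8,0],[0,0,0]],"spin":[0,0,0,0,0]}' 0|grep -E "time|pos|ori|force"; python3 -c "
from h import *
shot('w7')"; python3 m3.py w7
```

```text
time: 15.65
position: [428.6, -260.4, 101.3]
orientation: [[0.325, -0.027, 0.945], [-0.946, 0.0, 0.325], [-0.009, -1.0, -0.026]]
force: [0.5, -0.2, -2.3]
top z 29.99035230608456 [  268   202   227   105 13079]
yaw 13.998572565246999
length 130.01005477139466
free socket [ 429.  -263.5    0. ]
check (left only) [ 429.  -263.5    0. ]
foot [ 427.2 -257.8   41.3] error to socket in tool x,z mm [ 5.9 -0.1 -0.1]
socket floor pts 7 [ 440.0269987  -262.3230707    10.88032298] [ 439.36225345 -263.64797888    9.37389222] [ 440.47289555 -260.98117669   14.63246461]
```

```bash
python3 -m inch '{"offset":[[0.3,0,0],[0.28,0,0],[0,0,0]],"spin":[0,0,0]}' 0|grep -E "time|pos|ori|force"; python3 -c "
from h import *
shot('w8')"; python3 m3.py w8
```

```text
time: 16.08
position: [431.6, -267.2, 103.1]
orientation: [[0.324, -0.025, 0.946], [-0.946, -0.002, 0.325], [-0.006, -1.0, -0.024]]
force: [-0.6, 0.7, -1.3]
top z 29.987917752032033 [  267   189   227   106 13776]
yaw 13.978810378984562
length 129.99080955321875
free socket [ 429.  -263.6    0. ]
check (left only) [ 429.  -263.6    0. ]
foot [ 430.5 -264.7   43.1] error to socket in tool x,z mm [-1.5  0.  -1.1]
socket floor pts 347 [ 428.47050288 -262.66940944   10.13475398] [ 418.28174301 -271.96838154    8.28321612] [ 440.75462175 -256.83426172   15.28058774]
```

```bash
python3 -m inch '{"offset":[[-0.15,0,-0.08],[0,0.5,0],[0,0.5,0],[0,0.4,0]],"spin":[0,0,0,0]}' 0|grep -E "pos|ori|force"; python3 -c "
from h import *
shot('w9')"; python3 m3.py w9
```

```text
position: [429.9, -265.9, 88.5]
orientation: [[0.325, -0.024, 0.946], [-0.946, -0.002, 0.325], [-0.006, -1.0, -0.024]]
force: [0.4, -0.4, -2.1]
top z 29.97820366321737 [  265   196   242   112 15214]
yaw 14.03134382706831
length 130.0022156459201
free socket [ 429.  -263.5    0. ]
check (left only) [ 429.  -263.5    0. ]
foot [ 428.6 -263.5   28.5] error to socket in tool x,z mm [ 0.1 -0.   0.3]
socket floor pts 94 [ 432.22164422 -260.76434347   10.23094909] [ 418.20528493 -268.09105865    8.55480262] [ 440.65018953 -257.16508577   15.66428562]
```

Centred. I'll lower it with a small x correction for the tilt.

```bash
python3 -m inch '{"offset":[[0,0.4,0.03],[0,0.4,0.03],[0,0.4,0.02]],"spin":[0,0,0]}' 0|grep -E "pos|force"; python3 -m inch '{"offset":[[0,0.2,0],[0,0.2,0]],"spin":[0,0]}' 0|grep -E "pos|force"; python3 -m inch '{"offset":[[0,0.12,0]],"spin":[0]}' 0|grep -E "pos|force"
```

```text
position: [430.3, -265.6, 75.2]
force: [0.9, -0.4, -1.8]
position: [430.2, -265.6, 70.8]
force: [-0.6, -0.4, -1.7]
position: [430.4, -266.0, 70.6]
force: [-1.5, 1.4, 8.6]
```

```bash
python3 -m inch '{"offset":[[0,0,0],[0,0,0],[0,0,0],[0,0,0]],"spin":[0,0,0,0]}' 0.4|grep -E "pos|force|gap"; python3 -m inch '{"offset":[[0,-2,0],[0,-3,0],[0,-4,0],[0,-4,0],[0,-3,0],[0,0,0]],"spin":[0,0,0,0,0,0]}' 0.4|grep -E "time|pos|force|gap"; python3 -c "
from h import *
p,d,s=shot('w10');print(s['position'])
cv2.imwrite('pics/w10b.png',p[:,:,::-1])"
```

```text
position: [430.8, -266.1, 71.0]
force: [-0.7, -0.1, -0.1]
finger_gap: 0.404
time: 18.68
position: [433.9, -265.0, 234.2]
force: [0.7, -0.6, -0.3]
finger_gap: 0.401
[ 433.87726712 -265.00286309  234.16265407]
```

View pics/w10b.png

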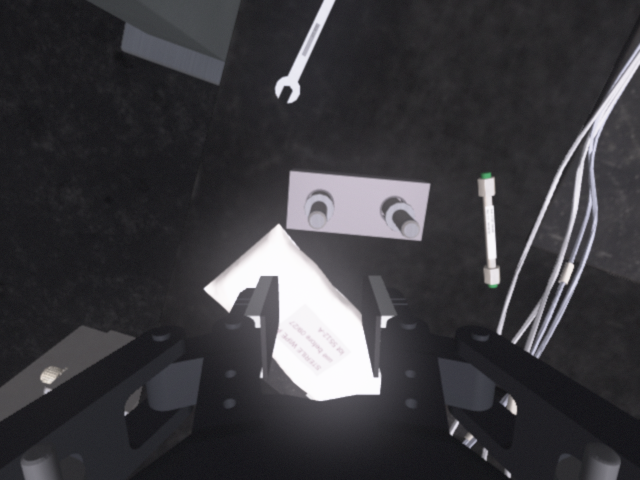

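Both rods stand upright in the block: the checked one at (318,208), the passed one at (402,218). I'll check its height and lean.

```bash
python3 - <<'E'
from h import *
p,d,s=load('w10');C=cloud("wrist",d,s)
for nm,sl in(("checked",(slice(180,235),slice(295,342))),("passed",(slice(180,242),slice(372,424)))):
    q=C[sl].reshape(-1,3)
    for lo,hi in((60.5,66),(104,112)):
        k=q[(q[:,2]>lo)&(q[:,2]<hi)];print(nm,len(k),((k.min(0)+k.max(0))/2).round(1),np.median(k[:,2]).round(1))
E
python3 -c "
from workcell import r;print(r.close_job())"
```

```text
checked 356 [ 429.3 -261.6   63. ] 63.1
checked 280 [ 429.  -263.2  107. ] 107.6
passed 372 [ 496.9 -247.2   63.1] 63.0
passed 284 [ 496.9 -247.   107. ] 107.5
the job is handed in; nothing more can be done
None
```

The job is done and handed in at about 19 s of the 64 s allowed; no verdict comes back, so the results below are my own checks.

- **Picking up:** I gripped the steel rod in the blue tray by its stem and carried it upright to the mouth of the gauge.
- **Gauging:** The rod slid in through the mouth and right through the go gap with no contact force beyond sensor noise. The no-go tip stopped it at about x = 40 mm. I leaned on it at about 4.5–5 N for over a second, and the highest reading was about 5.2 N. While leaning, the tool crept about 1–2 mm and tilted by less than 0.02 rad. The rod had not shifted in the grip afterwards.
- **Placing:** I drew it back out through the mouth, lowered it into the free socket until the floor pushed back with 8.6 N, let go and backed off.

**Last checks:** In the last wrist picture the rod's top is at (429.0, -263.2) mm against the socket at (429.0, -263.5) mm. Its collar and top heights (63 and 107.6 mm) match those of the other rod, so it is upright and fully home. The collar's mid-point came out 2 mm off sideways, which I put down to the stem hiding part of it. The other rod still stands upright in its socket. I made no separate check of the tools, column or beaker after the job, but the arm passed well clear of them.

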